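# Park the loose steel flask in the empty counter bay

## Task

Two low metal flask bays stand on the counter and one already holds a flask. Push the other, loose steel flask across the table, low on its body so that it stays standing, into the empty bay until it is fully home against the back stop. Do not lift it or let it topple, do not disturb the parked flask or the other things, and leave it standing there.

Things in the scene. Friction and masses are not known exactly. Their poses are not given: they have to be found in the camera images.
- loose_flask: the loose steel flask to be pushed: brushed steel, black lid and foot band, round, 66 mm in diameter (radius 33 mm), 215 mm tall, 0.18 to 0.36 kg, standing in front of the bays, nearer the robot; it may tip if pushed higher than about 45 mm above the table. Origin: centre of its underside; z up along its axis
- bay_empty: the empty bay, left or right, where the loose flask shall go. Fixed low U of sheet aluminium, 36 mm high, no floor: back stop 88 mm wide, side walls 3 mm thick, flaring to 112 mm apart at the mouth. Origin: on the table, under the centre of a flask fully home; x level into the bay (away from the robot within 0.25 rad), z up. Back stop's face at x = +33 mm, mouth at x = -15 mm.
- bay_full: the bay that already holds a flask: the same shape and frame as the empty one
- parked_flask: the flask that already stands in the full bay, to be left alone: same shape as the loose one, 66 mm in diameter, 215 mm tall. Origin: centre of its underside
- tape_black: black roll of tape lying between the bays, 68 mm in diameter, 19 mm high, loose, to be left alone. Origin: centre of its underside
- till_roll: white paper till roll standing on end left of the work, 48 mm in diameter, 57 mm high, loose, to be left alone. Origin: centre of its underside
- marker: white and black marker pen lying right of the work, 138 mm long, 18 mm thick, loose, to be left alone. Origin: centre of its underside; x along its length
- sponge_cup: round black sponge cup left of the loose flask, 63 mm in diameter, 18 mm high, loose, to be left alone. Origin: centre of its underside
- staples_box: small green carton right of the work, 36 x 58 x 24 mm high, loose, to be left alone. Origin: centre of its underside
Mind the look-alikes: they are no part of the job. What is shaped like the loose_flask but blue or orange is not meant.

How it is judged (in metres and radians):
At the end, for the whole second after the job is handed in: The loose flask stands upright (within 0.05 rad) at rest on the table in the empty bay, its side within 12 mm of the back stop, its centre within 30 mm of the bay's middle line; the other loose things are within 20 mm of where they were (marker 30 mm) (x of loose_flask in the frame of bay_empty between -0.012 and 0.006 m and y of loose_flask in the frame of bay_empty between -0.03 and 0.03 m and angle between loose_flask's own z axis and vertical below 0.05 rad and height (world z) of loose_flask below 0.005 m and linear speed of loose_flask below 0.02 m/s and distance of each of parked_flask, tape_black, till_roll, sponge_cup, staples_box from where it was at the start of the episode below 0.02 m and distance of marker from where it was at the start of the episode below 0.03 m); the robot touches nothing.
It fails at once if the loose flask is lifted off the table (height (world z) of loose_flask above 0.015 m).
It fails at once if the loose flask topples (leans more than 0.35 rad) (angle between loose_flask's own z axis and vertical above 0.35 rad).
It fails at once if the parked flask is toppled or pushed more than 20 mm (angle between parked_flask's own z axis and vertical above 0.3 rad or distance of parked_flask from where it was at the start of the episode above 0.02 m).
It fails at once if another loose thing is moved more than 20 mm (marker 30 mm) (distance of any of tape_black, till_roll, sponge_cup, staples_box from where it was at the start of the episode above 0.02 m or distance of marker from where it was at the start of the episode above 0.03 m).
It also fails if it takes over 43 s, if anything falls off the work surface, if the arm or the gripper's body presses on something with over 40 N, if the wrist force passes 120 N, or if a joint passes its speed limit or range.

## Robot

A 6-joint arm with a two-finger parallel gripper is mounted at the origin on a cart in front of the work surface, level with it; the furniture and walls round the work are solid. World frame = base frame: x ahead of the robot, y to its left, z up, the work surface at z = 0. Lengths are in m, angles in degrees, forces in N, time in s.
With the tool pointing down it reaches from about 0.375 to 0.75 m from the base axis. Payload 9 kg.
Tool frame: the origin (TCP) lies where the fingers leave the gripper's body, on its centre line; the fingertips stand 73 mm ahead of it and the grasp point (between the pads) lies 54 mm ahead of it (robot.tip_reach is the distance from the TCP to the fingertips, in m); z points along the fingers, y is the line along which they close (so a half turn about z gives the same grasp; the last joint's range is limited). The gripper opens to 85 mm and grips with 20 to 120 N. Pads are 22 mm wide; open, the fingers measure 114 mm over their backs; the gripper's body (76 mm by 85 mm) begins 54 mm behind the grasp point. The pads swing forward as they close: fully open they stand 13 mm farther back than shut.
Start: joints at [-77.561, 5.964, 5.575, 89.605, 0, 77.527], TCP at [0.253, -0.544, 0.304] pointing down, gripper open.
Joint ranges: [-171.21, 171.21], [-48.23, 106.86], [-62.78, 66.21], [-105.2, 120.99], [-86.42, 89.51], [-180, 180]. Speed limits (degrees/s): [127.2, 127.2, 147.25, 180, 180, 180].

## Interface

Orientations are given as [roll, pitch, yaw] about the fixed x, y, z axes, in that order (R = Rz(yaw) Ry(pitch) Rx(roll)).
In Python, from plant import robot gives the robot as it stands. Calls block until the motion is done:
- robot.move_pose(position, orientation): joint-space move of the TCP to a pose.
- robot.line_to(position, vel=0.15, rotation=None, guard=None): straight line of the TCP; rotation=None keeps the orientation; vel is the mean speed in m/s. With guard (N) it stops when the force on the tool has changed by that much, and returns True; else False.
- robot.goto_joints(angles): joint-space move.
- robot.set_gripper(opening): finger opening in m; the grip force is fixed at half the most; returns when the fingers have stopped.
- robot.pause(seconds).
- robot.ik(position, orientation): joint angles nearest the present ones, or None.
- robot.observe(): the state.
- robot.grab_frame(name): name is "scene" or "top"; returns the picture (384x512x3 uint8, blue, green, red); there is no depth.
- robot.get_calibration(name): a dict with "vertical_fov" (degrees; the focal length in pixels is half the picture's height over the tangent of half this angle, whatever the lens; pixels are square), "cx", "cy" (the principal point, pixels), "k1" (the pictures are not rectified: a ray, as slopes to the right and down, at radius r is drawn at 1 + k1 r^2 times it, then the intrinsics apply), "rvec" (rotation vector, rad) and "tvec" (3), from world to camera coordinates, as OpenCV has them. Camera axes: x right, y down, z forward; pixel columns grow to the right and rows downward; lengths in m; the calibration is good to about 2 mm. A picture is of the moment at which its call begins. get_calibration takes no time and is no camera call.
A pose or a line that the arm cannot do raises robot.IKError and nothing moves.
- robot.job_done(): hands the job in; it is judged then, once.
The state is a dict: "time": time; "q": joint angles; "qvel": joint speeds; "joint_torque": joint torques, N m; "tool_pos": TCP position; "tcp_rot": TCP orientation; "ft_force": force on the tool from outside, world axes, zero at the start; "torque": the same for the moment, N m; "gripper_width": finger opening in m; "gripper_force": force on a finger pad.
Only numpy, scipy, OpenCV 4.12 (cv2) and the standard library are available. Lean on these libraries where they do the work, as an engineer would, in place of code of your own. Each camera call takes 0.05 s, during which the arm holds its last target. There are 200 camera calls.

## Working session

There is one attempt and no reset: what is moved stays moved. The work goes in short steps, each a Python script; the robot and the scene stay as the last script left them, time stands still between calls to the robot, and variables do not carry over. Pictures are saved under pics/ and viewed, at most 10 in all, crops included, and the job is handed in when it is done.

```bash
mkdir -p pics; ls
python3 - <<'E'
from plant import robot
import cv2
for n in("scene","top"):
    cv2.imwrite(f"pics/{n}0.png",robot.grab_frame(n)); print(n,robot.get_calibration(n))
E
```

```text
pics
scene {'vertical_fov': 51.14388106218084, 'cx': 261.7800710667077, 'cy': 194.27477385548863, 'k1': -0.12264394082905429, 'rvec': array([ 2.28934136, -0.16831882,  0.10069794]), 'tvec': array([-0.54048161,  0.08179182,  0.99076286])}
top {'vertical_fov': 44.70741180302805, 'cx': 256.8385322257074, 'cy': 187.7737711802926, 'k1': -0.09087084065999397, 'rvec': array([ 2.1148002 , -1.72841205,  0.40688598]), 'tvec': array([-0.14205726,  0.46555207,  1.13988773])}
```

View pics/scene0.png

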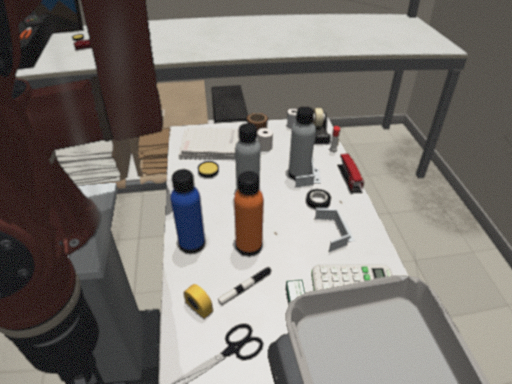

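View pics/top0.png

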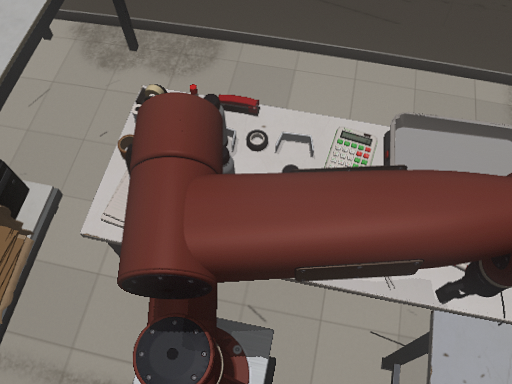

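The scene view shows two steel flasks. The one at (247,160) stands free, nearer the robot. The one at (302,150) stands in the bay at (303,180). The orange (248,215) and blue (188,212) flasks are look-alikes. The empty bay is at (333,227) in scene and (295,143) in top. The arm hides most of the work in the top view.

I'll locate these roughly and check with an enlarged crop.

```bash
cat > h.py <<'E'
import numpy as np,cv2
from plant import robot
def cam(n):
    c=robot.get_calibration(n); f=192/np.tan(np.radians(c["vertical_fov"]/2))
    return f,c["cx"],c["cy"],c["k1"],cv2.Rodrigues(c["rvec"])[0],c["tvec"]
def ray(n,uv):
    f,cx,cy,k,R,t=cam(n); d=(np.array(uv,float)-[cx,cy])/f; s=d.copy()
    for _ in range(20): s=d/(1+k*(s@s))
    return -R.T@t, R.T@np.r_[s,1]
def at(n,uv,z):
    o,d=ray(n,uv); return (o+d*(z-o[2])/d[2])[:2]
def pix(n,p):
    f,cx,cy,k,R,t=cam(n); q=R@np.array(p,float)+t; s=q[:2]/q[2]
    return s*(1+k*(s@s))*f+[cx,cy]
E
python3 - <<'E'
from h import *
np.set_printoptions(precision=3,suppress=True)
for nm,uv,z in [("loose",(248,130),.215),("parked",(305,112),.215),("orange",(249,178),.215),("blue",(183,176),.215),("tape",(318,198),.01),("baymouthL",(318,212),.036),("bay back L",(338,212),.036),("bay back R",(349,237),.036),("mouth R",(332,247),.036),("cup",(208,168),.018),("marker",(245,286),.009),("till",(265,130),.057),("box",(296,290),.024)]:
    print(nm,at("scene",uv,z))
for uv in [(282,134),(309,137),(275,152),(313,157)]: print("top",at("top",uv,.036))
print("toptape",at("top",(257,140),.01))
for n in("scene","top"): print(n,ray(n,(256,192))[0])
im=cv2.imread("pics/scene0.png")[90:290,160:380]; cv2.imwrite("pics/s1.png",cv2.resize(im,None,fx=3,fy=3,interpolation=cv2.INTER_CUBIC)[:600])
E
```

```text
loose [0.517 0.04 ]
parked [0.671 0.107]
orange [ 0.496 -0.138]
blue [ 0.363 -0.114]
tape [0.7   0.003]
baymouthL [ 0.677 -0.075]
bay back L [ 0.727 -0.082]
bay back R [ 0.728 -0.168]
mouth R [ 0.679 -0.192]
cup [0.415 0.163]
marker [ 0.471 -0.251]
till [0.6   0.282]
box [ 0.575 -0.287]
top [ 0.72  -0.075]
top [ 0.725 -0.158]
top [ 0.652 -0.066]
top [ 0.657 -0.18 ]
toptape [ 0.7   -0.001]
scene [ 0.415 -0.762  0.726]
top [-0.079 -0.18   1.224]
```

View pics/s1.png

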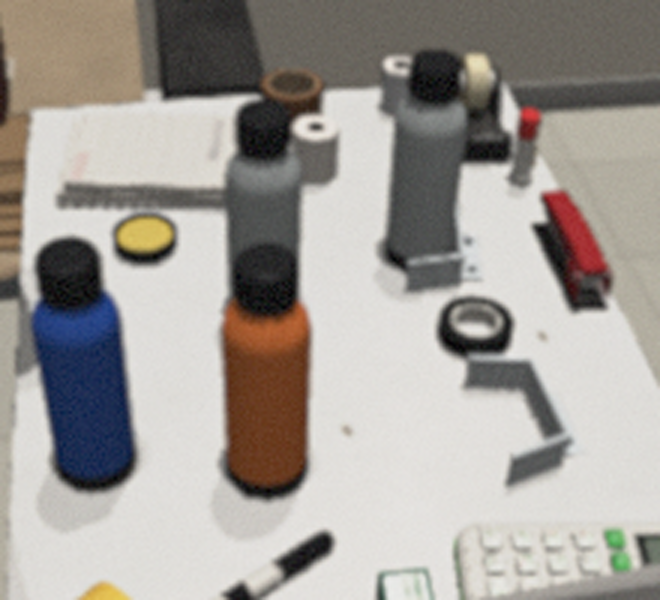

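The free-standing steel flask with the black lid, scene (247,160), is the loose one. The other steel one sits in the left bay, and orange and blue are decoys. The empty bay is the right one. Next I'll measure the bay's corners and the lid more closely.

Run:
```python
import cv2,numpy as np
a=cv2.imread("pics/scene0.png")[200:260,310:360]; b=cv2.imread("pics/top0.png")[125:170,265:325]; c=cv2.imread("pics/scene0.png")[115:165,225:275]
r=lambda i:cv2.resize(i,None,fx=6,fy=6,interpolation=cv2.INTER_CUBIC)
o=np.zeros((600,700,3),np.uint8)
A,B,C=r(a),r(b),r(c); o[:360,:300]=A; o[:270,310:670]=B; o[290:590,310:610]=C
for i in range(0,300,60): cv2.putText(o,str(310+i//6),(i,372),0,.35,(255,255,255)); 
for i in range(0,360,60): cv2.line(o,(0,i),(8,i),(0,0,255)); cv2.line(o,(i,350),(i,360),(0,0,255)); cv2.line(o,(310+i,0),(310+i,8),(0,0,255)); cv2.line(o,(310,i),(318,i),(0,0,255)) if i<270 else 0
for i in range(0,300,60): cv2.line(o,(310,290+i),(318,290+i),(0,0,255));cv2.line(o,(310+i,290),(310+i,298),(0,0,255))
cv2.imwrite("pics/z.png",o)
```

```text
(no output)
```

View pics/z.png

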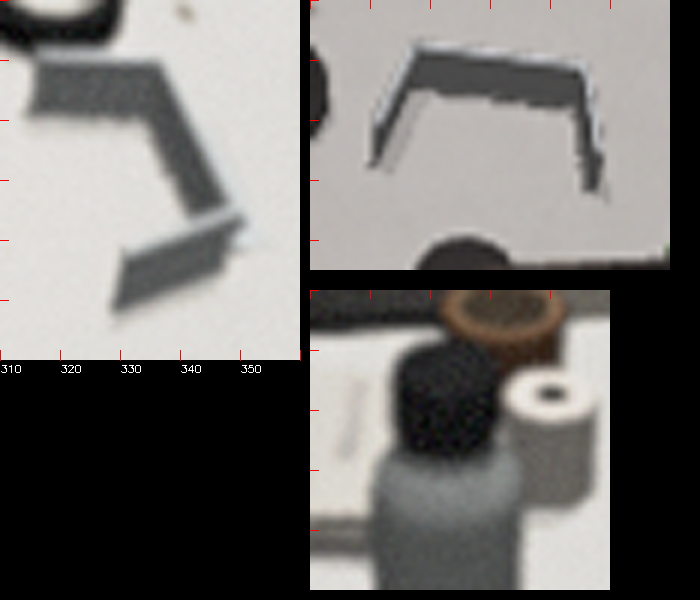

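Run:
```python
from h import *
np.set_printoptions(precision=3,suppress=True)
print("loose",at("scene",(247.5,128),.215))
S=[("mL",(316.5,209),.036),("bL",(336.5,210.5),.036),("bR",(349,236),.036),("mR",(330.5,242),.036),("mLb",(315,219),0),("mRb",(329,251.5),0)]
T=[("bL",(283,132.8),.036),("bR",(310,136.3),.036),("bLb",(282.5,140),0),("bRb",(308.5,142.5),0),("mLb",(275.8,152.5),0),("mRb",(312,156.7),0)]
for n,L in(("scene",S),("top",T)):
    for nm,uv,z in L: print(n,nm,at(n,uv,z))
# feasibility
from scipy.spatial.transform import Rotation as Ro
def pose(c,psi,tilt=45,d=.03,tz=.016,reach=robot.tip_reach):
    h=np.array([np.cos(np.radians(psi)),np.sin(np.radians(psi))])
    z=np.r_[h*np.sin(np.radians(tilt)),-np.cos(np.radians(tilt))]; y=np.r_[-h[1],h[0],0]
    R=np.c_[np.cross(y,z),y,z]
    return np.r_[np.array(c)-h*d,tz]-z*reach, R
for c,psi,d in[((.52,.04),-45,.10),((.52,.04),-45,.03),((.64,-.115),-45,.03),((.69,-.122),-25,.03),((.69,-.122),-25,.1)]:
  for tilt in (30,38,45):
    for flip in(0,180):
        p,R=pose(c,psi,tilt,d); r=Ro.from_matrix(R)*Ro.from_euler('z',flip,degrees=True)
        q=robot.ik(p,r.as_euler('xyz',degrees=True)); print(c,tilt,flip,p,None if q is None else np.round(q))
```

```text
loose [0.517 0.049]
scene mL [ 0.676 -0.064]
scene bL [ 0.724 -0.077]
scene bR [ 0.729 -0.165]
scene mR [ 0.68  -0.177]
scene mLb [ 0.676 -0.064]
scene mRb [ 0.682 -0.175]
top bL [ 0.725 -0.077]
top bR [ 0.728 -0.16 ]
top bLb [ 0.722 -0.078]
top bRb [ 0.729 -0.159]
top mLb [ 0.673 -0.065]
top mRb [ 0.68  -0.177]
(0.52, 0.04) 30 0 [0.424 0.136 0.079] [ 14. -33. -55.  51. -25.  55.]
(0.52, 0.04) 30 180 [0.424 0.136 0.079] [  14.  -33.  -55.   51.  -25. -125.]
(0.52, 0.04) 38 0 [0.418 0.142 0.073] [ 18. -33. -58.  46. -33.  58.]
(0.52, 0.04) 38 180 [0.418 0.142 0.073] [  18.  -33.  -58.   46.  -33. -122.]
(0.52, 0.04) 45 0 [0.413 0.147 0.067] [ 22. -33. -61.  41. -41.  59.]
(0.52, 0.04) 45 180 [0.413 0.147 0.067] [  22.  -33.  -61.   41.  -41. -121.]
(0.52, 0.04) 30 0 [0.473 0.087 0.079] [  6. -29. -53.  46. -23.  46.]
(0.52, 0.04) 30 180 [0.473 0.087 0.079] [   6.  -29.  -53.   46.  -23. -134.]
(0.52, 0.04) 38 0 [0.467 0.093 0.073] [ 10. -32. -58.  40. -30.  48.]
(0.52, 0.04) 38 180 [0.467 0.093 0.073] [  10.  -32.  -58.   40.  -30. -132.]
(0.52, 0.04) 45 0 [0.462 0.098 0.067] [ 13. -3
[... 763 characters left out ...]
0.09   0.073] [-19. -17. -49.  20.  -4.   5.]
(0.69, -0.122) 38 180 [ 0.622 -0.09   0.073] [ -19.  -17.  -49.   20.   -4. -175.]
(0.69, -0.122) 45 0 [ 0.616 -0.088  0.067] [-18. -21. -57.  10.  -5.   5.]
(0.69, -0.122) 45 180 [ 0.616 -0.088  0.067] [ -18.  -21.  -57.   10.   -5. -175.]
(0.69, -0.122) 30 0 [ 0.566 -0.064  0.079] [-18. -24. -51.  34.  -3.   6.]
(0.69, -0.122) 30 180 [ 0.566 -0.064  0.079] [ -18.  -24.  -51.   34.   -3. -174.]
(0.69, -0.122) 38 0 [ 0.559 -0.061  0.073] [-18. -33. -61.  25.  -5.   6.]
(0.69, -0.122) 38 180 [ 0.559 -0.061  0.073] [ -18.  -33.  -61.   25.   -5. -174.]
(0.69, -0.122) 45 0 [ 0.553 -0.058  0.067] None
(0.69, -0.122) 45 180 [ 0.553 -0.058  0.067] None
```

```bash
cat >> h.py <<'E'
from scipy.spatial.transform import Rotation as Ro
def pose(c,psi,d,tz=.016,tilt=38):
    p,t=np.radians([psi,tilt]); h=np.array([np.cos(p),np.sin(p)])
    z=np.r_[h*np.sin(t),-np.cos(t)]; y=np.r_[-h[1],h[0],0]
    R=np.c_[np.cross(y,z),y,z]
    return np.r_[np.array(c)-h*d,tz]-z*robot.tip_reach, Ro.from_matrix(R).as_euler('xyz',degrees=True)
def st(tag):
    o=robot.observe(); print(tag,round(o["time"],2),np.round(o["tool_pos"],4),np.round(o["ft_force"],2),round(float(o["gripper_width"]),3))
E
python3 - <<'E'
from h import *
L=(.517,.045)
robot.line_to([.253,-.544,.45],vel=.25)
robot.set_gripper(.03)
p,r=pose(L,-45,.095,.30); robot.move_pose(p,r); st("hover")
p,r=pose(L,-45,.095); robot.line_to(p,vel=.15); st("down")
p,r=pose(L,-45,.055); robot.line_to(p,vel=.06); st("near")
a,b=robot.grab_frame("scene"),robot.grab_frame("top")
f=lambda i,y,x:cv2.resize(i[y:y+150,x:x+190],None,fx=2.1,fy=2.1,interpolation=cv2.INTER_CUBIC)
cv2.imwrite("pics/near.png",np.hstack([f(a,110,170),f(b,90,150)]))
E
```

```text
hover 3.88 [0.4186 0.1433 0.3574] [-0.15 -0.23  1.45] 0.03
down 5.92 [0.4186 0.1439 0.0739] [-0.03  0.14 -0.08] 0.03
near 6.73 [0.4464 0.1154 0.0731] [0.32 0.28 1.26] 0.03
```

View pics/near.png

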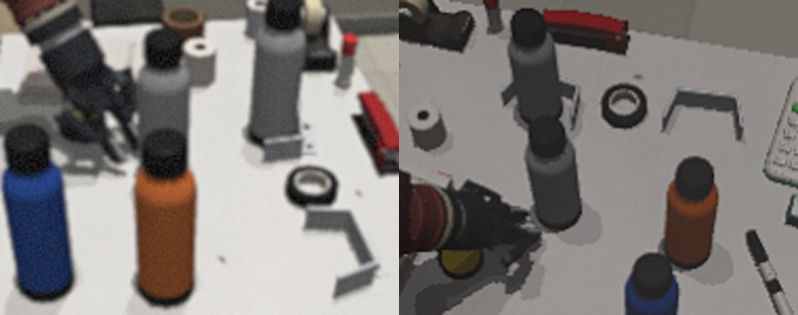

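The near view shows the fingers just short of the loose flask on its left rear side. The top view is now clear: the loose flask's foot is at about top (225.5,193) and its lid at (221,150). I'll fix its position from those.

Run:
```python
from h import *
print(at("top",(225.5,193),0),at("top",(221,149.5),.215),"orange",at("top",(287,209),0),at("top",(291,168.5),.215))
print(pix("top",(.517,.045,0)),pix("top",(.517,.045,.215)))
```

```text
[0.50681989 0.05396576] [0.52272202 0.05323829] orange [ 0.49114104 -0.13238373] [ 0.50227552 -0.13122258]
[229.25329437 190.51170101] [223.60557819 151.899564  ]
```

Run:
```python
from h import *
L=(.516,.051)
p,r=pose(L,-52,.06); robot.line_to(p,vel=.05,rotation=r); st("aim")
p,r=pose(L,-52,.036); robot.line_to(p,vel=.04); st("touch")
p,r=pose((.572,-.026),-52,.036); robot.line_to(p,vel=.05); st("mid")
f=lambda i,y,x:cv2.resize(i[y:y+150,x:x+190],None,fx=2.1,fy=2.1,interpolation=cv2.INTER_CUBIC)
cv2.imwrite("pics/mid.png",np.hstack([f(robot.grab_frame("scene"),110,170),f(robot.grab_frame("top"),90,150)]))
```

```text
aim 7.36 [0.4513 0.1337 0.0729] [-0.79 -0.15  0.14] 0.03
touch 8.11 [0.4663 0.1145 0.0732] [0.29 1.19 0.32] 0.03
mid 10.17 [0.5223 0.0377 0.0732] [-0.54  0.36 -0.2 ] 0.03
```

View pics/mid.png

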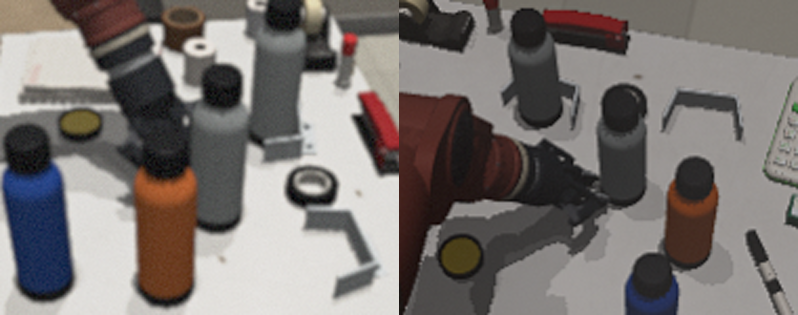

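The flask stands upright and has moved: its foot is at about top (256,181.6). Next I'll compute its position, carry on to in front of the bay mouth and look again.

Run:
```python
from h import *
print("mid flask",at("top",(256.2,181.6),0))
p,r=pose((.634,-.108),-52,.036); robot.line_to(p,vel=.05); st("P1")
f=lambda i,y,x:cv2.resize(i[y:y+150,x:x+190],None,fx=2.1,fy=2.1,interpolation=cv2.INTER_CUBIC)
cv2.imwrite("pics/p1.png",np.hstack([f(robot.grab_frame("scene"),110,190),f(robot.grab_frame("top"),90,180)]))
```

```text
mid flask [ 0.56172598 -0.02693724]
P1 12.47 [ 0.5843 -0.0443  0.0733] [-0.91  0.19 -0.18] 0.03
```

View pics/p1.png

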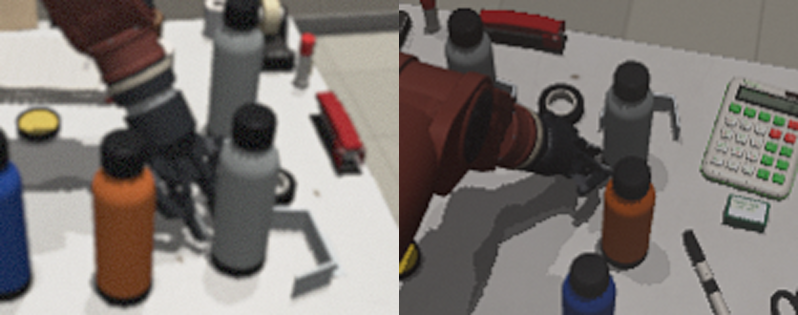

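The flask is upright just in front of the mouth. I'll back off a little, turn the hand toward the bay axis while keeping clear of the orange flask, and push home with a force guard.

Run:
```python
from h import *
F=at("scene",(311,163.5),.215); print("flask",F)
c=(np.array(F)+[.634,-.108])/2
p,r=pose(c,-52,.055); robot.line_to(p,vel=.05)
p,r=pose(c,-32,.055); robot.line_to(p,vel=.05,rotation=r); st("turn")
p,r=pose(c,-32,.034); robot.line_to(p,vel=.04); st("touch")
H=(.694,-.1205)
p,r=pose(H,-25,.024); g=robot.line_to(p,vel=.04,rotation=r,guard=10); st(f"push {g}")
f=lambda i,y,x:cv2.resize(i[y:y+150,x:x+190],None,fx=2.1,fy=2.1,interpolation=cv2.INTER_CUBIC)
cv2.imwrite("pics/home.png",np.hstack([f(robot.grab_frame("scene"),110,220),f(robot.grab_frame("top"),90,200)]))
```

```text
flask [ 0.63232701 -0.10702962]
turn 13.97 [ 0.5488 -0.0548  0.0735] [ 0.71  0.42 -0.91] 0.03
touch 14.64 [ 0.5663 -0.0658  0.073 ] [ 1.34  0.46 -0.55] 0.03
push True 16.01 [ 0.6224 -0.0882  0.072 ] [-5.02  0.63  2.97] 0.03
```

View pics/home.png

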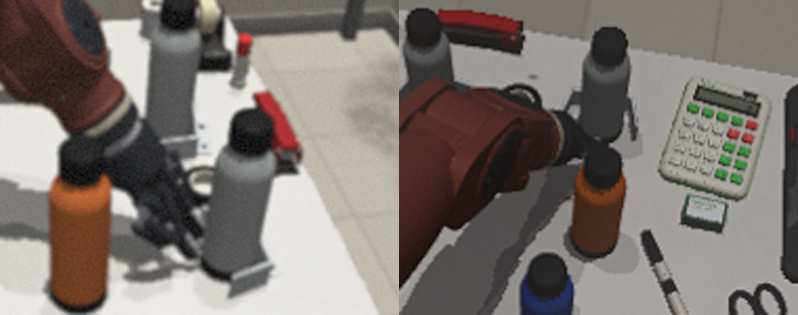

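Run:
```python
from h import *
print("flask",at("scene",(339.5,165.7),.215))
t=np.array(robot.observe()["tool_pos"]); h=np.array([np.cos(np.radians(-25)),np.sin(np.radians(-25)),0])
robot.line_to(t-h*.03+[0,0,.004],vel=.04); st("back")
robot.line_to(t-h*.05+[0,0,.05],vel=.08)
robot.line_to(t-h*.05+[0,0,.32],vel=.15); st("up")
j=list(robot.observe()["q"]); j[0]+=28; robot.goto_joints(j); st("aside")
f=lambda i,y,x:cv2.resize(i[y:y+150,x:x+190],None,fx=2.1,fy=2.1,interpolation=cv2.INTER_CUBIC)
cv2.imwrite("pics/end.png",np.hstack([f(robot.grab_frame("scene"),110,220),f(robot.grab_frame("top"),90,200)]))
```

```text
flask [ 0.69093482 -0.12225147]
back 17.01 [ 0.5952 -0.0755  0.0762] [ 1.19  0.38 -0.1 ] 0.03
up 19.73 [ 0.5768 -0.0669  0.3909] [ 0.54  0.78 -0.31] 0.03
aside 20.87 [0.541  0.2109 0.3908] [ 0.81 -0.   -0.53] 0.03
```

View pics/end.png

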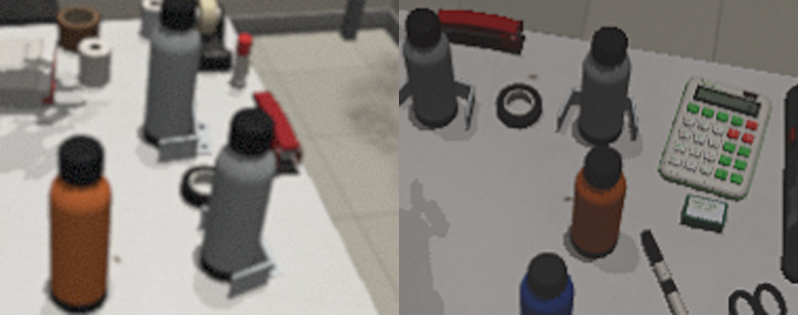

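The flask stands upright in the bay with the arm clear, and the tape and other things look unmoved. One numeric check from the foot edge at top (297,158) and a lid mask.

Run:
```python
from h import *
print("front edge",at("top",(297,157.5),0),"parked edge",at("top",(200+35/2.1,90+126/2.1),0))
im=cv2.cvtColor(robot.grab_frame("top"),cv2.COLOR_BGR2GRAY)
b=im[95:170,270:325]; ys,xs=np.where(b<62); k=ys<25
print("lid",xs[k].mean()+270,ys[k].min()+95,ys[k].max()+95, "foot max row",ys[(xs>20)&(xs<34)&(ys>45)].max()+95 if ((xs>20)&(xs<34)&(ys>45)).any() else None)
print("lid xy",at("top",(200+211/2.1,90+33/2.1),.215)); print("pred home", pix("top",(.693,-.1205,.215)),pix("top",(.66,-.121,0)),pix("top",(.648,-.121,0)))
```

```text
front edge [ 0.66800487 -0.13232867] parked edge [0.64663417 0.11565558]
lid 299.52471482889734 103 119 foot max row 169
lid xy [ 0.69922471 -0.12346668]
pred home [299.01756695 107.36405817] [292.90937364 159.08270208] [292.25070895 162.40342669]
```

```bash
python3 -c "
from plant import robot
robot.pause(.3); print(robot.job_done())"
```

```text
the job is handed in; nothing more can be done
None
```

The loose steel flask was pushed upright into the empty right-hand bay until the push met the back stop. The final pictures show it standing home with the other things apparently unmoved, and the job is handed in; no verdict came back.

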